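# Mount a backplate on a tilting work stand and fold it up to the index

## Robot

A 6-joint arm with a two-finger parallel gripper is mounted at the origin on a cart in front of the work surface, level with it; the furniture and walls round the work are solid. World frame = base frame: x ahead of the robot, y to its left, z up, the work surface at z = 0. Lengths are in m, angles in rad, forces in N, time in s.
With the tool pointing down it reaches from about 0.375 to 0.9 m from the base axis. Payload 3.1 kg.
Tool frame: the origin (TCP) lies where the fingers leave the gripper's body, on its centre line; the fingertips stand 70 mm ahead of it and the grasp point (between the pads) lies 51 mm ahead of it; z points along the fingers, y is the line along which they close (so a half turn about z gives the same grasp; the last joint's range is limited). The gripper opens to 87 mm and grips with 3 to 60 N. Pads are 19 mm wide; open, the fingers measure 117 mm over their backs; the gripper's body (75 mm by 190 mm) begins 51 mm behind the grasp point.
Start: joints at [-1.415, 0.527, 1.433, -0, 1.181, -0.178], TCP at [0.205, -0.59, 0.292] pointing down, gripper open.
Joint ranges: [-3.08, 3.08], [-0.75, 2.2], [0.22, 2.44], [-1.43, 4.57], [0, 2.65], [-2.85, 2.85]. Speed limits (rad/s): [2.79, 2.79, 3.14, 3.14, 3.14, 3.14].

## Interface

Orientations are given as a unit quaternion [x, y, z, w].
In Python, from rig import robot gives the robot as it stands.
- The arm moves only by the tool send_rows, never from a script. Its argument "deltas" is text: rows parted by semicolons, each of 7 numbers parted by spaces: the shift along the tool's x, y, z in mm, then the turn, a rotation vector about the tool's x, y, z in degrees, then the opening, from 0 (shut) to 1 (fully open). A call has 1 to 10 rows; each row shifts and turns the commanded pose from where the row before left it, along the tool's axes as they then stand; what a row does not reach is not made up. A row lasts 1/8 s, in which the tool goes at most 62.5 mm and 10.7 degrees, less where a joint would pass 70% of its speed; a pose out of reach is approached as far as the arm can. A call is refused whole if a number of a shift passes 62.5 or a number of a turn 10.7, either way. A call with a gripper value outside its range is refused whole. The fingers move at their own pace and stop on an object; "newtons" is the grip in N (left out, the last holds). Time passes only in rows, so rows that do not move let the fingers close. It gives the time, the measured TCP pose, the force, the opening and the grip force at its end, in the units of the state.
- robot.get_obs(): the state, without advancing time (a new reading comes with each control period).
- robot.camera(name): name is "scene" or "top"; returns a dict with "image" (400x640x3 uint8, red, green, blue), "depth" (400x640 float32, m along the optical axis (not along the pixel's ray), 0 where there is no reading), "fovy" (degrees; the focal length in pixels is half the picture's height over the tangent of half this angle, whatever the lens; pixels are square), "cx", "cy" (the principal point, pixels), "rvec" (rotation vector, rad) and "tvec" (3), from world to camera coordinates, as OpenCV has them. Camera axes: x right, y down, z forward; pixel columns grow to the right and rows downward; lengths in m; the calibration is good to about 2 mm. A picture is of the moment at which its call begins.
- robot.hand_in(): hands the job in; it is judged then, once.
Trained networks look in the newest picture that a camera, given by its name, has taken for a name from the list of things; names that differ only in an ending like _2 or _b are one class to them, and where a whole thing is asked for, a point or a joint stands for the part that bears it (a point fixed in the world has none). Each returns a list of dicts, best first, with "p" (0 to 1); they miss things now and then, are a little off and sometimes report something else, mostly with a low value. They report only what shows in the picture. A call takes as long as a camera call.
- robot.find_in(camera, thing): "box" ([left, top, right, bottom] in pixels, round what is visible of it).
- robot.cut_out(camera, thing): "region" (400x640 bool, what is visible of it) and "box" ([left, top, right, bottom] in pixels, round what is visible of it).
The state is a dict: "time": time; "q": joint angles; "joint_velocities": joint speeds; "joint_torque": joint torques, N m; "position": TCP position; "tool_rot": TCP orientation; "ft_force": force on the tool from outside, world axes, zero at the start; "moment": the same for the moment, N m; "grip_width": finger opening in m; "grip_force": force on a finger pad.
Only numpy, scipy, OpenCV 4.12 (cv2) and the standard library are available. Lean on these libraries where they do the work, as an engineer would, in place of code of your own. Each camera call takes 0.05 s, during which the arm holds its last target. There are 200 camera calls.

## Task

Lower the aluminium backplate with the grey terminal blocks over the two pins of the flat-lying panel of the blue tilting stand until it rests flush; do not drop it. Then fold the panel up by its black knob until its yellow pointer stands at the red clip on the scale, and let go so that it stays there with the plate still flush on its pins. Leave the red clip, the tin, the battery and the tape roll where they are.

Things in the scene. Friction and masses are not known exactly. Their poses are not given: they have to be found in the camera images.
- backplate: Loose aluminium plate, 90 (x) x 120 (y) x 4 mm, 0.3 kg. Origin: centre of its underside; z up. Two 9 mm through holes at y = +48 and -48 mm (fits either way round). On its middle a steel rail (35 x 68 mm, 4 to 12 mm above the underside) carries a grey row of terminal blocks, 44 (x) x 60 (y) mm, 12 to 44 mm above the underside: grip across the 44 mm.
- panel_seat (a point): On the upper face of the stand's grey hinged panel, midway between its two pins, 85 mm from the hinge line. x along the panel away from the hinge, y along the hinge line, z out of the face. Brass pins 6 mm thick, tapered tips, 12 mm tall, at y = +48 and -48 mm. The plate is home when its origin is here. Panel flat: face 54 mm above the bench.
- panel_knob (a point): Centre of the black knob at the panel's free edge, 193 mm from the hinge line, in the panel's middle plane: a cylinder 22 mm in diameter, axis along y (the hinge line), 22 mm between its flat ends, on a stem 12 mm wide, 33 mm out from the panel edge. Pinched across its flat ends, it can turn between the fingers as the panel swings. Axes as panel_seat.
- panel_hinge (a point): Middle of the hinge line on the stand, 50 mm above the bench; x level, towards the free edge of the flat panel, y along the hinge line, z up. The stand (blue base 180 x 170 mm) is fixed to the bench. Panel 150 x 150 x 8 mm, its middle plane through the hinge line, 10 to 160 mm from it. An arc scale of 120 mm radius stands beside it in the plane y = -88 mm.
- panel (a joint): Angle of the panel, rad: 0 lying flat (the start, on its rests), growing as the free edge with the knob swings up and over towards the hinge; stop at 1.4. The hinge is stiff (friction about 1 N m, some 8 N at the knob to raise it with the plate on), so the panel stays at whatever angle it is left.
- index (a joint): Angle at which the red clip on the arc scale is set, rad, measured like the panel's: the pointer stands at the clip when joint panel equals it. 0.70 to 1.10. It is held stiffly (some 40 N to shift it) and must stay as it is.
- panel_pointer (a point): Tip of the yellow pointer at the panel's side, 120 mm from the hinge line, in the panel's middle plane, 88 mm to the -y side of the panel's middle.
- index_mark (a point): The red clip's reference point on the arc scale, 120 mm from the hinge line; the pointer tip coincides with it when the panel is at the set angle.
- flux_tin: Bystander: flat round yellow tin, 60 mm across, 19 mm high; origin under its centre.
- aa_cell_1: Bystander: AA battery lying on its side, 14 x 49 x 14 mm; origin under its centre.
- tape_roll: Bystander: roll of black tape lying flat, 56 mm across, 18 mm high; origin under its centre.

How it is judged:
By the outcome, as a careful person would: the job done as asked, in the order asked, and still so for the second after the job is handed in, with the robot touching nothing.
It also fails if it takes over 64 s, if anything falls off the work surface, if the arm or the gripper's body presses on something with over 40 N, if the wrist force passes 120 N, or if a joint passes its speed limit or range.

## Working session

There is one attempt and no reset: what is moved stays moved. The work goes in short steps, Python scripts to look and compute and a tool call to move; the robot and the scene stay as the last step left them, time stands still between calls to the robot, and variables do not carry over. Pictures are saved under pics/ and viewed, at most 10 in all, crops included, and the job is handed in when it is done.

Besides the shell and the picture viewer there is one more tool, called in YAML: its name, and indented under it one key for each argument. send_rows: Moves the arm, as the interface text tells. Its arguments: {"type":"object","properties":{"deltas":{"type":"string"},"newtons":{"type":"number"}},"required":["deltas"]}

```bash
ls; mkdir -p pics; cat > h.py <<'E'
import numpy as np, cv2
from rig import robot
def cam(n):
    c=robot.camera(n); c['R']=cv2.Rodrigues(np.array(c['rvec'],float))[0]; c['t']=np.array(c['tvec'],float)
    c['f']=200/np.tan(np.radians(c['fovy'])/2); return c
def pts(c):
    v,u=np.mgrid[0:400,0:640]; z=c['depth']
    P=np.stack([(u-c['cx'])/c['f']*z,(v-c['cy'])/c['f']*z,z],-1)
    return (P-c['t'])@c['R']
def save(c,name): cv2.imwrite('pics/'+name,c['image'][:,:,::-1])
E
python3 - <<'E'
from h import *
print(robot.get_obs())
for n in ['scene','top']:
    c=cam(n); save(c,n+'0.png'); W=pts(c)
    print(n,c['f'],c['cx'],c['cy'],'campos',-c['R'].T@c['t'])
    for th in ['backplate','panel_seat','panel_knob','panel','index_mark','panel_pointer','panel_hinge','index','flux_tin','aa_cell_1','tape_roll']:
        try:
            for d in robot.cut_out(n,th)[:2]:
                m=d['region']&(c['depth']>0); p=W[m]
                print(th,round(d['p'],2),np.round(d['box']),np.round(np.median(p,0),3),np.round(np.percentile(p,[2,98],axis=0),3).tolist())
        except Exception as e: print(th,e)
E
```

```text
pics
{'time': 0.0, 'q': array([-1.41544924e+00,  5.28465059e-01,  1.43391487e+00, -2.97564679e-05,
        1.18137330e+00, -1.78498474e-01]), 'joint_velocities': array([-0.0003889 , -0.00097211, -0.00081154,  0.00088716, -0.00045036,
        0.00033205]), 'joint_torque': array([-1.12132904e-03, -4.40049613e+01, -1.76590472e+01,  6.32758182e-02,
        5.81743440e-02, -1.55275179e-04]), 'position': array([ 0.20472944, -0.58989643,  0.29126815]), 'tool_rot': array([ 9.86099194e-01,  1.66154182e-01, -1.25247087e-06, -1.08037230e-03]), 'ft_force': array([ 0.0455866 , -0.06280283, -0.40988823]), 'moment': array([ 0.04263347, -0.02718291, -0.02089702]), 'grip_force': 0.0, 'grip_width': 0.08730812606291938}
scene 495.1996656172941 321.7668377639512 201.92234162875963 campos [-0.5857917  -0.95159923  0.67904091]
backplate 0.73 [194. 191. 234. 217.] [0.424 0.269 0.014] [[0.393, 0.232, 0.003], [0.475, 0.347, 0.048]]
panel_seat 0.88 [278. 192. 342. 221.] [ 0.555 -0.038  0.057] [[0.477, -0.132, 0.018], [0.691, 0.041, 0.087]]
panel_knob 0.69 [276. 189. 342. 221.] [ 0.553 -0.038  0.057] [[0.477, 
[... 1271 characters left out ...]
034  0.054] [[0.488, -0.11, 0.049], [0.665, 0.036, 0.059]]
panel 0.74 [286. 159. 344. 236.] [ 0.568 -0.035  0.054] [[0.485, -0.11, 0.049], [0.655, 0.036, 0.059]]
panel_pointer 0.85 [284. 162. 343. 236.] [ 0.57  -0.035  0.054] [[0.488, -0.11, 0.049], [0.668, 0.038, 0.059]]
panel_hinge 0.94 [285. 160. 355. 240.] [ 0.556 -0.039  0.054] [[0.469, -0.126, 0.011], [0.654, 0.042, 0.111]]
flux_tin 0.87 [218. 167. 235. 189.] [0.648 0.229 0.019] [[0.622, 0.202, 0.009], [0.676, 0.256, 0.023]]
tape_roll 0.82 [448. 218. 470. 233.] [ 0.507 -0.452  0.017] [[0.481, -0.479, -0.0], [0.533, -0.426, 0.022]]
tape_roll 0.29 [287. 163. 347. 235.] [ 0.568 -0.035  0.054] [[0.487, -0.11, 0.049], [0.663, 0.038, 0.059]]
```

```bash
python3 - <<'E'
import cv2,numpy as np
a=cv2.imread('pics/top0.png')[110:300,170:380]; b=cv2.imread('pics/scene0.png')[160:250,180:360]
a=cv2.resize(a,None,fx=3.1,fy=3.1,interpolation=2)[:590]; cv2.imwrite('pics/topc.png',a)
cv2.imwrite('pics/scenec.png',cv2.resize(b,None,fx=4.4,fy=4.4,interpolation=2))
E
```

```text
(no output)
```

View pics/topc.png

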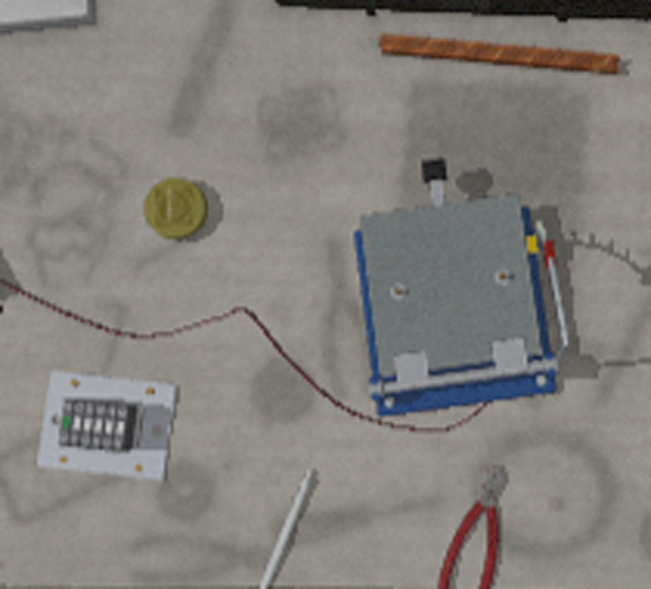

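View pics/scenec.png

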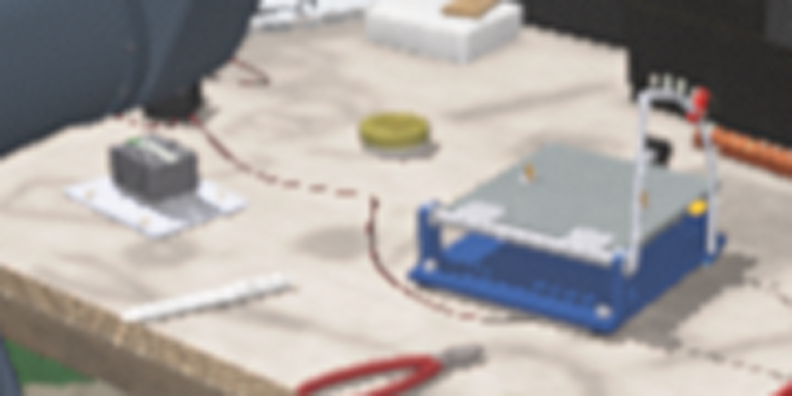

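The top view shows the plate at crop pixel (107,425) with its long side along world y, the pins at (400,291) and (504,277), the knob at (433,170) and the red clip at (549,250). The scene view shows the clip at crop pixel (699,105). Next I measure these more exactly.

```bash
cat > meas.py <<'E'
from h import *
def ray(c,u,v,z=None):
    d=np.array([(u-c['cx'])/c['f'],(v-c['cy'])/c['f'],1])@c['R']; o=-c['R'].T@c['t']
    return (o,d) if z is None else o+d*(z-o[2])/d[2]
def rect(P): 
    (cx,cy),(w,h),a=cv2.minAreaRect((P[:,:2]*1000).astype(np.float32)); return np.round([cx,cy,w,h,a],1)
def maskz(W,x0,x1,y0,y1,z0,z1): return (W[...,0]>x0)&(W[...,0]<x1)&(W[...,1]>y0)&(W[...,1]<y1)&(W[...,2]>z0)&(W[...,2]<z1)
E
python3 - <<'E'
from meas import *
c=cam('top'); W=pts(c); hsv=cv2.cvtColor(c['image'],cv2.COLOR_RGB2HSV)
def clean(m,k=3): return cv2.morphologyEx(m.astype(np.uint8),cv2.MORPH_OPEN,np.ones((k,k)))>0
m=maskz(W,.46,.69,-.14,.06,.046,.062); m=clean(m,7); P=W[m]
print('panel rect',rect(P),P.mean(0),np.linalg.lstsq(np.c_[P[:,:2],np.ones(len(P))],P[:,2],rcond=None)[0])
mk=maskz(W,.655,.74,-.08,.02,.03,.075); print('knob',mk.sum(), rect(W[mk]),W[mk].mean(0), W[mk][:,2].max())
mb=maskz(W,.36,.52,.2,.38,.03,.07); print('blocks',rect(W[mb]),W[mb].mean(0))
hs=(hsv[...,2]>150)&(hsv[...,1]<60)
V=np.zeros((400,640),bool);V[220:272,175:232]=1
n,l,s,_=cv2.connectedComponentsWithStats((hs&V).astype(np.uint8)); i=1+np.argmax(s[1:,4]); v,u=np.nonzero(l==i)
print('plate rect',s[i],rect(np.array([ray(c,a,b,.004) for a,b in zip(u,v)])))
# pins: brass
B=np.zeros((400,640),bool);B[190:210,292:340]=1
mm=B&(hsv[...,0]>8)&(hsv[...,0]<30)&(hsv[...,1]>70)
n,l,s,ce=cv2.connectedComponentsWithStats(mm.astype(np.uint8))
for i in range(1,n): print('pin',ce[i],s[i,4],ray(c,*ce[i],.062))
r0,r1=slice(170,215),slice(330,360)
for n2 in ['top','scene']:
    if n2=='scene': c=cam('scene');W=pts(c);hsv=cv2.cvtColor(c['image'],cv2.COLOR_RGB2HSV)
    red=((hsv[...,0]<6)|(hsv[...,0]>174))&(hsv[...,1]>150)&maskz(W,.45,.75,-.2,.0,.07,.25)
    v,u=np.nonzero(red); print(n2,'red',list(zip(u,v)),'\n',np.round(W[red],3).tolist()); print(ray(c,u.mean(),v.mean()))
    yel=(hsv[...,0]>20)&(hsv[...,0]<32)&(hsv[...,1]>150)&maskz(W,.55,.7,-.2,-.05,.03,.07)
    print('yellow',np.round(W[yel],3).tolist())
E
```

```text
panel rect [566.4 -36.  165.3 149.9   8.4] [ 0.56983404 -0.03375465  0.05417882] [-0.00082513 -0.00222253  0.05457398]
knob 76 [662.9 -35.4  69.   30.7  54.4] [ 0.67428691 -0.02064537  0.05721957] 0.06290779539421244
blocks [443.2 289.7  61.6  43.9  84.1] [0.44312488 0.28825113 0.04293114]
plate rect [175 229  51  36 768] [443.3 304.6 148.4  93.6  84.3]
pin [331.5 198.5] 4 [ 0.5796981 -0.082544   0.062    ]
pin [298.  203.5] 2 [0.56490326 0.01184031 0.062     ]
top red [(np.int64(346), np.int64(188)), (np.int64(347), np.int64(188)), (np.int64(346), np.int64(189)), (np.int64(347), np.int64(189)), (np.int64(346), np.int64(190)), (np.int64(347), np.int64(190)), (np.int64(348), np.int64(190)), (np.int64(346), np.int64(191)), (np.int64(347), np.int64(191)), (np.int64(348), np.int64(191)), (np.int64(346), np.int64(192)), (np.int64(347), np.int64(192)), (np.int64(348), np.int64(192)), (np.int64(346), np.int64(193)), (np.int64(346), np.int64(194)), (np.int64(346), np.int64(195))] 
 [[0.596, -0.119, 0.15], [0.597, -0.121, 0.148], [0.594, -0.119, 0.147], [0.595, -0.122, 0.141], [0.592, -0.119,
[... 621 characters left out ...]
, 0.051], [0.608, -0.113, 0.054], [0.606, -0.107, 0.051], [0.606, -0.11, 0.052], [0.606, -0.113, 0.049], [0.605, -0.115, 0.054]]
scene red [(np.int64(339), np.int64(181)), (np.int64(340), np.int64(181)), (np.int64(339), np.int64(182)), (np.int64(338), np.int64(183)), (np.int64(339), np.int64(183)), (np.int64(339), np.int64(184))] 
 [[0.595, -0.12, 0.146], [0.599, -0.122, 0.146], [0.59, -0.124, 0.145], [0.585, -0.124, 0.144], [0.586, -0.127, 0.144], [0.589, -0.125, 0.139]]
(array([-0.5857917 , -0.95159923,  0.67904091]), array([ 0.7675591 ,  0.54012788, -0.34912862]))
yellow [[0.609, -0.11, 0.054], [0.609, -0.114, 0.055], [0.596, -0.116, 0.057], [0.601, -0.116, 0.055], [0.605, -0.117, 0.054]]
```

send_rows:
  deltas: "0 0 0 0 0 -10 1;0 0 0 0 0 -10 1;0 0 0 0 0 -10 1;0 0 0 0 0 -10 1;0 0 0 0 0 -10 1;0 0 0 0 0 -10 1;0 0 0 0 0 -5 1;50 25 0 0 0 0 1;52 26 0 0 0 0 1;52 26 0 0 0 0 1"

```text
time: 2.55
position: [0.2978, -0.4439, 0.2923]
tool_rot: [0.743, 0.67, 0.0, 0.0]
ft_force: [0.1, -0.7, 0.1]
grip_width: 0.0867
grip_force: 0.0
```

send_rows:
  deltas: "52 25 0 0 0 0 1;52 25 0 0 0 0 1;52 25 0 0 0 0 1;52 25 0 0 0 0 1;52 25 0 0 0 0 1;52 26 0 0 0 0 1;54 -10 0 0 0 0 1;54 -10 0 0 0 0 1;54 -10 0 0 0 0 1;54 -10 0 0 0 0 1"

```text
time: 3.8
position: [0.4615, 0.0704, 0.2925]
tool_rot: [0.743, 0.67, 0.0, 0.0]
ft_force: [1.0, 0.4, 0.3]
grip_width: 0.0872
grip_force: 0.0
```

send_rows:
  deltas: "54 -10 0 0 0 0 1;54 -10 0 0 0 0 1;54 -10 0 0 0 0 1;54 -10 0 0 0 0 1;0 0 0 0 0 0 1"

```text
time: 4.42
position: [0.4434, 0.2909, 0.2924]
tool_rot: [0.741, 0.672, 0.001, -0.0]
ft_force: [-0.4, 0.4, 0.1]
grip_width: 0.0871
grip_force: 0.0
```

send_rows:
  deltas: "0 -1 50 0 0 0 1;0 0 50 0 0 0 1;0 0 45 0 0 0 1;0 0 35 0 0 0 1;0 0 20 0 0 0 1;0 0 9 0 0 0 1;0 0 0 0 0 0 1"

```text
time: 5.3
position: [0.4432, 0.2871, 0.0832]
tool_rot: [0.743, 0.67, -0.0, -0.0]
ft_force: [-0.4, -0.3, 0.7]
grip_width: 0.0869
grip_force: 0.0
```

send_rows:
  deltas: "0 0 0 0 0 0 0;0 0 0 0 0 0 0;0 0 0 0 0 0 0;0 0 0 0 0 0 0;0 0 0 0 0 0 0;0 0 0 0 0 0 0"
  newtons: 35

```text
time: 6.05
position: [0.4422, 0.2877, 0.0833]
tool_rot: [0.742, 0.67, -0.001, -0.0]
ft_force: [-1.5, 1.2, 2.2]
grip_width: 0.0441
grip_force: 35.0
```

send_rows:
  deltas: "0 0 -10 0 0 0 0;0 0 -30 0 0 0 0;0 0 -40 0 0 0 0;0 0 -40 0 0 0 0;-25 13 0 0 0 0 0;-45 24 0 0 0 0 0;-45 24 0 0 0 0 0;-45 24 0 0 0 0 0;-45 24 0 0 0 0 0;-45 24 0 0 0 0 0"

```text
time: 7.3
position: [0.5501, 0.0237, 0.2035]
tool_rot: [0.742, 0.67, 0.0, 0.0]
ft_force: [0.7, 0.5, -2.5]
grip_width: 0.0441
grip_force: 35.0
```

send_rows:
  deltas: "-40 20 0 0 0 0 0;-20 10 0 0 0 0 0;0 0 0 0 0 -5 0;0 0 0 0 0 -5 0;0 0 0 0 0 -4.3 0;0 0 0 0 0 0 0;0 0 0 0 0 0 0"

```text
time: 8.18
position: [0.5731, -0.0368, 0.2032]
tool_rot: [0.653, 0.757, -0.0, -0.0]
ft_force: [0.3, -0.2, -3.4]
grip_width: 0.0439
grip_force: 35.0
```

```bash
python3 - <<'E'
from h import *
a=cam('top'); b=cam('scene'); save(a,'top1.png'); save(b,'scene1.png')
x=cv2.resize(a['image'][140:260,260:380,::-1],(590,590),interpolation=2); y=cv2.resize(b['image'][140:240,260:360,::-1],None,fx=5.9,fy=5.9,interpolation=2)
cv2.imwrite('pics/c1a.png',x);cv2.imwrite('pics/c1b.png',y); o=robot.get_obs(); print(o['position'],o['tool_rot'],o['ft_force'])
E
```

```text
[ 0.57322892 -0.03702014  0.20325868] [ 6.53379122e-01  7.57030853e-01 -1.75644105e-05 -1.02734119e-04] [-0.10828217 -0.78761121 -2.28217813]
```

View pics/c1a.png

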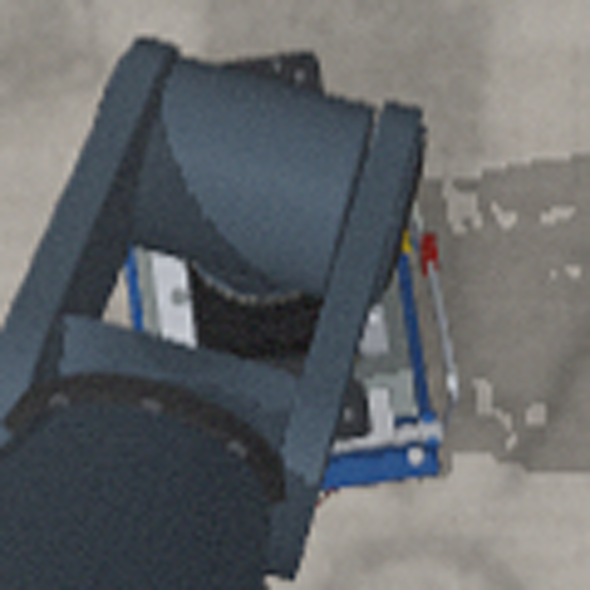

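View pics/c1b.png

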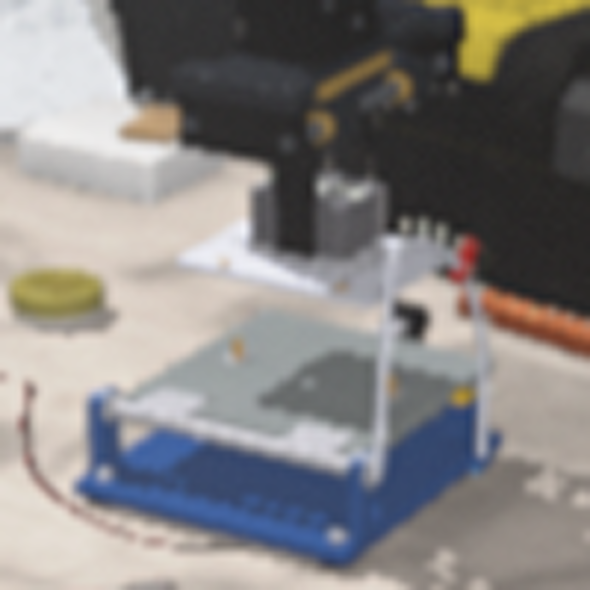

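The arm hides part of the plate from above, but one hole shows at top-crop (180,297). In the scene view the plate hangs level over the pins at (237,348) and (392,384). Next I refine the offset numerically.

```bash
python3 - <<'E'
from meas import *
c=cam('top'); s=cam('scene')
i0=cv2.imread('pics/top0.png')[:,:,::-1].astype(float)
def cen(img,u0,v0,r=4,dark=False):
    w=img[v0-r:v0+r+1,u0-r:u0+r+1]; med=np.median(w.reshape(-1,3),0); d=np.abs(w-med).sum(2)
    d=np.clip(d-0.3*d.max(),0,None); vv,uu=np.mgrid[v0-r:v0+r+1,u0-r:u0+r+1]; return (uu*d).sum()/d.sum(),(vv*d).sum()/d.sum()
a=cen(i0,299,203);b=cen(i0,332,199)
A=ray(c,*a,.063);B=ray(c,*b,.063); print('pins',a,b,A,B,(A+B)/2,np.linalg.norm(A-B),np.degrees(np.arctan2(-(A-B)[0],(A-B)[1])))
th=np.radians(8.45); X=np.array([np.cos(th),np.sin(th)]);Y=np.array([-X[1],X[0]])
tcp=robot.get_obs()['position'][:2]
i1=c['image'].astype(float); 
print(i1[196:206,291:303].sum(2).astype(int))
h=cen(i1,297,200,3); H=ray(c,*h,.1235)[:2]; print('hole',h,H,'centre from hole',H-.048*Y,'rel tcp',(H-.048*Y-tcp)@X,(H-.048*Y-tcp)@Y)
o=np.array([.573,-.035])
for n,k in (('top',c),('scene',s)):
    W=pts(k); U=(W[...,:2]-o)@X; V=(W[...,:2]-o)@Y; Z=W[...,2]
    for nm,z0,z1,hu in (('plate',.115,.130,.05),('panel',.047,.060,.0)):
        m=(Z>z0)&(Z<z1)&(abs(V)<.09)&(abs(U)<.1)
        # +v edge, -u edge per row/col bins (robust)
        e=[]
        for lo in np.arange(-.04,.045,.006):
            q=V[m&(U>lo)&(U<lo+.006)]; e.append(q.max() if len(q) else np.nan)
        f=[];g=[]
        for lo in np.arange(-.055,.056,.006):
            q=U[m&(V>lo)&(V<lo+.006)]; f.append(q.min() if len(q) else np.nan)
        for lo in np.arange(-.04,.045,.006):
            q=V[m&(U>lo)&(U<lo+.006)]; g.append(q.min() if len(q) else np.nan)
        print(n,nm,'+v',np.round(np.array(e)*1e3).tolist(),'\n -v',np.round(np.array(g)*1e3).tolist(),'\n -u',np.round(np.array(f)*1e3).tolist(),'zmed',np.median(Z[m]))
E
```

```text
pins (np.float64(298.0257993687389), np.float64(203.82681487580626)) (np.float64(331.9542656112577), np.float64(199.03781882145998)) [0.5638637  0.01168529 0.063     ] [ 0.57805039 -0.08381307  0.063     ] [ 0.57095704 -0.03606389  0.063     ] 0.09654635231056097 8.449737096712921
[[478 575 568 567 571 581 600 217 104 164 260 262]
 [485 577 572 575 581 583 604 268 105  82 153 236]
 [460 574 581 576 536 512 564 359 137  92 116 136]
 [398 575 585 568 428 406 455 362 148 109  98 111]
 [379 583 581 528 381 371 383 313 135 113 135 119]
 [377 548 581 559 436 381 446 441 165 108 105 119]
 [379 497 568 581 542 530 556 575 214  92 116  93]
 [376 484 574 577 574 573 576 599 224 103 109 114]
 [364 479 572 564 564 567 561 588 260 112 102 121]
 [391 441 567 568 565 565 573 589 354 138 106 111]]
hole (np.float64(298.9319978914075), np.float64(199.79985942716567)) [0.56785072 0.00528201] centre from hole [ 0.57490414 -0.04219693] rel tcp 0.0008455497026355784 -0.005224483867202436
top plate +v [-45.0, -49.0, 44.0, 59.0, 58.0, 60.0, 60.0, 59.0, 58.0, 60.0, 59.0, 59.0, nan, nan, nan] 
 -v [-59.0, -60
[... 635 characters left out ...]
60.0, 57.0, 59.0, -35.0, -43.0, -18.0, -18.0] 
 -v [-57.0, -57.0, -47.0, -61.0, -61.0, -61.0, -58.0, -87.0, -89.0, -89.0, -59.0, -87.0, -59.0, -24.0, -18.0] 
 -u [-48.0, -48.0, -44.0, -44.0, -39.0, -42.0, -44.0, -48.0, -49.0, -43.0, -45.0, -47.0, -43.0, -49.0, -47.0, -43.0, -46.0, -46.0, -44.0] zmed 0.1265003138636664
scene panel +v [73.0, 72.0, 75.0, 71.0, 72.0, 64.0, 71.0, 73.0, 63.0, 74.0, 72.0, 68.0, 66.0, 77.0, 77.0] 
 -v [-75.0, -73.0, -74.0, -74.0, -75.0, -74.0, -75.0, -76.0, -86.0, -80.0, -85.0, -88.0, -90.0, -90.0, -76.0] 
 -u [-92.0, -93.0, -95.0, -90.0, -92.0, -90.0, -94.0, -91.0, -93.0, -92.0, -92.0, -93.0, -94.0, -91.0, -91.0, -97.0, -95.0, -91.0, -97.0] zmed 0.05659794259377108
```

send_rows:
  deltas: "0 -1 15 0 0 0 0;0 -1 15 0 0 0 0;0 0 13 0 0 0 0;0 0 7 0 0 0 0;0 0 0 0 0 0 0;0 0 0 0 0 0 0"

```text
time: 9.12
position: [0.5717, -0.0377, 0.1535]
tool_rot: [0.653, 0.757, 0.0, 0.0]
ft_force: [0.2, 0.0, -2.8]
grip_width: 0.0435
grip_force: 35.0
```

```bash
python3 - <<'E'
from meas import *
c=cam('top'); s=cam('scene'); o=robot.get_obs(); tcp=o['position']; print(tcp,o['ft_force'])
th=np.radians(8.45); X=np.array([np.cos(th),np.sin(th)]);Y=np.array([-X[1],X[0]])
zt=tcp[2]-.083+.0035
def proj(k,p): q=k['R']@p+k['t']; return q[:2]/q[2]*k['f']+[k['cx'],k['cy']]
for sg in (1,-1):
    p=np.r_[tcp[:2]+sg*.048*Y,zt]; print('hole pred from tcp top',proj(c,p),'scene',proj(s,p))
u,v=np.round(proj(c,np.r_[tcp[:2]+.048*Y,zt])).astype(int)
print(u,v,'\n',c['image'][v-6:v+7,u-6:u+7].sum(2))
i0=cv2.imread('pics/scene0.png')[:,:,::-1]
for (uu,vv) in ((299,198),(326,204)):
    w=i0[vv-5:vv+6,uu-5:uu+6].astype(int); d=np.clip(w[...,0]-w[...,2]-25,0,None); a,b=np.mgrid[vv-5:vv+6,uu-5:uu+6]
    print('scenepin',d.max(), (b*d).sum()/d.sum(),(a*d).sum()/d.sum(), ray(s,(b*d).sum()/d.sum(),(a*d).sum()/d.sum(),.060)); print(w[...,0]-w[...,2])
save(s,'scene2.png'); cv2.imwrite('pics/c2.png',np.vstack([cv2.resize(s['image'][165:215,265:355,::-1],None,fx=6.4,fy=6.4,interpolation=2)[:310],cv2.resize(c['image'][180:225,270:360,::-1],None,fx=6.4,fy=6.4,interpolation=2)]))
E
```

```text
[ 0.57177483 -0.03767208  0.15377073] [ 0.68194921 -0.31817233 -3.68498033]
hole pred from tcp top [298.43346213 203.07045326] scene [300.44156864 195.11572502]
hole pred from tcp top [332.51151562 198.26084458] scene [326.24231723 201.11166975]
298 203 
 [[377 586 593 589 561 524 532 334 151 130 163 172 152]
 [377 553 578 575 575 573 592 388 155 122 260 173 175]
 [389 500 573 572 583 580 592 477 171 105 252 291 204]
 [380 481 581 582 581 572 590 570 199  89 154 270 273]
 [380 487 583 583 556 534 490 576 215  90 103 161 216]
 [391 465 587 593 494 422 357 511 241 107  91 117 118]
 [312 383 602 602 546 304 294 443 346 135 129 120  80]
 [207 248 429 460 489 344 430 564 411 135 115 117 122]
 [192 185 158 216 308 281 340 475 339 150 113 119 129]
 [198 191 188 182 180 182 183 234 211 178 145 165 124]
 [220 208 191 201 197 190 170 173 181 192 187 181 168]
 [219 211 206 202 185 190 205 188 196 180 201 194 185]
 [220 222 224 216 200 188 188 189 173 188 185 193 194]]
scenepin 41 299.7886178861789 198.6260162601626 [0.56688212 0.01435366 0.06      ]
[[ 22  23  22  22  21  20  20  18  12   4  -4
[... 365 characters left out ...]
 -6  -8  -7]
 [ -6  -6  -5  -6  -7  -7  -5  -7  -7  -8  -7]
 [ -7  -7  -5  -5  -6  -7  -7  -7  -8  -7  -7]]
scenepin 19 326.0 204.83783783783784 [ 0.58117539 -0.08281176  0.06      ]
[[ -6  -6  -7  -8  -9  -8  -7  -7  -7  -7  -6]
 [ -6  -8  -7  -9 -10  -8  -6  -7  -6  -9  -7]
 [ -6  -7  -8 -11 -11 -10  -8  -6  -7  -7  -7]
 [ -5  -6  -8 -11  -8  -5  -7  -9  -8  -7  -7]
 [ -6  -7  -8  -8   7  14  -1  -8  -8  -7  -7]
 [ -8  -8 -10  -6  20  37  10  -7  -9  -8  -6]
 [ -8  -8 -10  -6  21  44  14  -6  -7  -7  -7]
 [ -8  -7 -10  -7  13  31  10  -6  -7  -6  -7]
 [ -6  -7  -8  -9   0   7   0  -7  -7  -7  -6]
 [ -6  -5  -8 -11  -8  -7  -6  -8  -7  -7  -7]
 [ -6  -7  -8 -11 -10  -7  -7  -7  -7  -6  -5]]
```

View pics/c2.png

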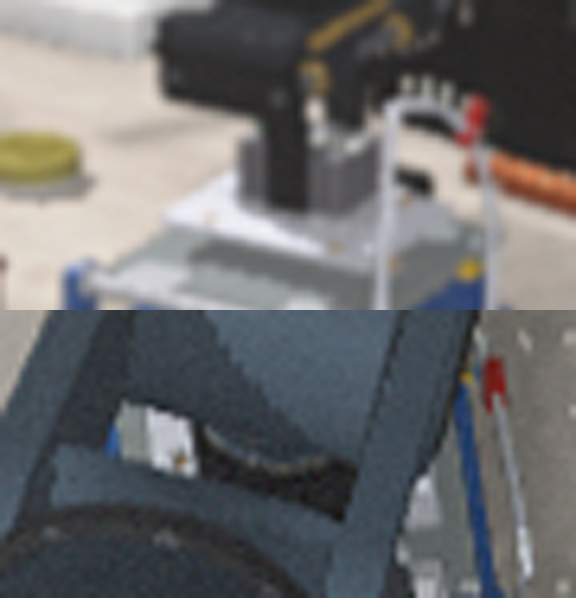

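The hole at scene-top pixel (297.6,203.3) shows brass inside it and sits over the measured pin. I'll lower gently and watch the force.

send_rows:
  deltas: "0 0 2 0 0 0 0;0 0 2 0 0 0 0;0 0 2 0 0 0 0;0 0 1 0 0 0 0;0 0 0 0 0 0 0"

```text
time: 9.85
position: [0.5713, -0.0376, 0.1461]
tool_rot: [0.653, 0.757, -0.0, -0.0]
ft_force: [-0.0, 0.0, -3.4]
grip_width: 0.0437
grip_force: 35.0
```

send_rows:
  deltas: "0 0 1 0 0 0 0;0 0 1 0 0 0 0;0 0 1 0 0 0 0;0 0 0 0 0 0 0"

```text
time: 10.35
position: [0.5713, -0.0376, 0.1432]
tool_rot: [0.653, 0.757, -0.0, -0.0]
ft_force: [-0.4, 0.9, -3.5]
grip_width: 0.0437
grip_force: 35.0
```

send_rows:
  deltas: "0 0 1 0 0 0 0;0 0 1 0 0 0 0;0 0 1 0 0 0 0;0 0 1 0 0 0 0;0 0 0 0 0 0 0"

```text
time: 10.98
position: [0.5713, -0.0376, 0.1391]
tool_rot: [0.653, 0.757, -0.0, -0.0]
ft_force: [0.1, 0.4, -2.5]
grip_width: 0.0441
grip_force: 35.0
```

send_rows:
  deltas: "0 0 0.7 0 0 0 0;0 0 0.7 0 0 0 0;0 0 0 0 0 0 0"

```text
time: 11.35
position: [0.5713, -0.0376, 0.1378]
tool_rot: [0.653, 0.757, -0.0, -0.0]
ft_force: [-1.3, 0.6, -3.3]
grip_width: 0.0437
grip_force: 35.0
```

send_rows:
  deltas: "0 0 0.5 0 0 0 0;0 0 0 0 0 0 0"

```text
time: 11.6
position: [0.5714, -0.0376, 0.1374]
tool_rot: [0.653, 0.757, 0.0, 0.0]
ft_force: [-0.3, -0.8, -2.6]
grip_width: 0.0437
grip_force: 35.0
```

send_rows:
  deltas: "0 0 0.5 0 0 0 0;0 0 0 0 0 0 0"

```text
time: 11.85
position: [0.5714, -0.0376, 0.1373]
tool_rot: [0.653, 0.757, 0.0, 0.0]
ft_force: [-0.3, 0.4, 1.9]
grip_width: 0.0437
grip_force: 35.0
```

send_rows:
  deltas: "0 0 0 0 0 0 0.7;0 0 0 0 0 0 1;0 0 0 0 0 0 1;0 0 0 0 0 0 1;0 0 0 0 0 0 1;0 0 -10 0 0 0 1;0 0 -30 0 0 0 1;0 0 -40 0 0 0 1;0 0 -40 0 0 0 1;0 0 0 0 0 0 1"

```text
time: 13.1
position: [0.5733, -0.038, 0.2611]
tool_rot: [0.653, 0.757, 0.002, 0.004]
ft_force: [0.8, 0.0, -0.4]
grip_width: 0.087
grip_force: 0.0
```

```bash
python3 - <<'E'
from meas import *
c=cam('top'); s=cam('scene'); 
th=np.radians(8.45); X=np.array([np.cos(th),np.sin(th)]);Y=np.array([-X[1],X[0]]);o=np.array([.5715,-.0355])
for n,k in (('top',c),('scene',s)):
    W=pts(k);U=(W[...,:2]-o)@X;V=(W[...,:2]-o)@Y
    for a,b in ((30,58),(-58,-30)):
        for x0,x1 in ((-40,-26),(26,40)):
            m=(V>a/1e3)&(V<b/1e3)&(U>x0/1e3)&(U<x1/1e3)&(W[...,2]>.045)&(W[...,2]<.07); print(n,a,x0,m.sum(),np.median(W[m][:,2]) if m.any() else None)
    b=(W[...,2]>.092)&(W[...,2]<.105)&(abs(U)<.04)&(abs(V)<.05); print('blocks',n,rect(W[b]) if b.sum()>20 else b.sum())
    kn=(U>.088)&(U<.125)&(abs(V)<.02)&(W[...,2]>.04)&(W[...,2]<.07); print('knob',kn.sum(), U[kn].mean() if kn.any() else 0,V[kn].mean() if kn.any() else 0,W[kn][:,2].max() if kn.any() else 0)
E
```

```text
top 30 -40 17 0.057007943380383085
top 30 26 13 0.05755362648610846
top -58 -40 13 0.058700920629642446
top -58 26 0 None
blocks top 0
knob 0 0 0 0
scene 30 -40 12 0.060791544309623885
scene 30 26 0 None
scene -58 -40 14 0.0612151185168804
scene -58 26 16 0.06144250735131582
blocks scene [568.1 -37.3  52.2  61.1  12. ]
knob 38 0.10285332632566462 -0.0045812260424271285 0.06628333875493048
```

send_rows:
  deltas: "1 30 0 0 0 0 1;1 40 0 0 0 0 1;0 37 0 0 0 10 1;0 0 0 0 0 10 1;0 0 0 0 0 10 1;0 0 0 0 0 10 1;0 0 0 0 0 10 1;0 0 0 0 0 10 1;0 0 0 0 0 10 1;0 0 0 0 0 10 1"

```text
time: 14.45
position: [0.6759, -0.0198, 0.2546]
tool_rot: [0.988, 0.157, -0.002, -0.001]
ft_force: [1.1, -0.1, 0.3]
grip_width: 0.0868
grip_force: 0.0
```

send_rows:
  deltas: "0 0 0 0 0 10 1;0 0 0 0 0 0 1;0 0 0 0 0 0 1"

```text
time: 14.82
position: [0.6764, -0.0199, 0.2557]
tool_rot: [0.997, 0.075, -0.001, -0.0]
ft_force: [0.0, 0.1, 0.2]
grip_width: 0.0873
grip_force: 0.0
```

```bash
python3 - <<'E'
from meas import *
c=cam('top'); s=cam('scene'); o=robot.get_obs(); t=o['tool_rot']; print(o['position'],np.degrees(2*np.arctan2(t[1],t[0])),t)
W=pts(s); m=maskz(W,.655,.71,-.05,.01,.02,.075)&(s['image'].sum(2)<150); v,u=np.nonzero(m); print(m.sum(),u.mean(),v.mean(),W[m].mean(0),W[m].min(0),W[m].max(0))
cv2.imwrite('pics/c3.png',cv2.resize(s['image'][150:240,265:365,::-1],None,fx=6.4,fy=6.4,interpolation=2))
E
```

```text
[ 0.67671138 -0.01987869  0.25628475] 8.514876691342149 [ 9.97240420e-01  7.42379461e-02 -5.02533757e-04 -1.39932572e-04]
4 330.25 194.0 [ 0.67770175 -0.02783181  0.05354117] [ 0.67541656 -0.0283298   0.05056779] [ 0.68293043 -0.02717482  0.0580265 ]
```

View pics/c3.png

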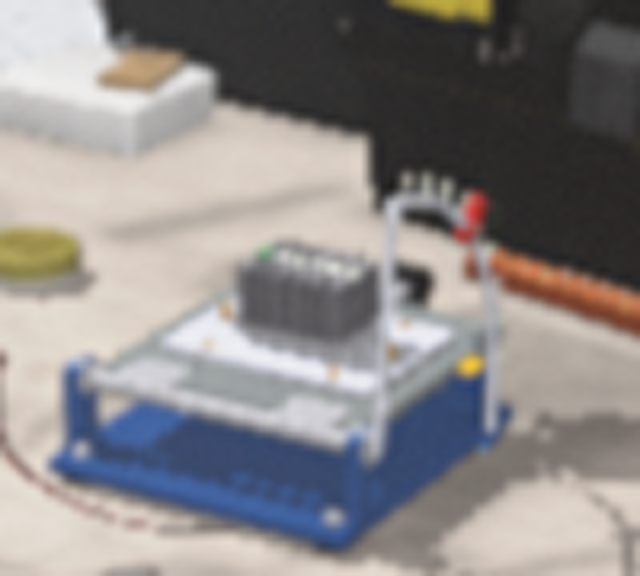

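The scene view shows the plate flat on the panel with both pins through the holes (crop (226,310) and (395,352)). Next is the knob.

send_rows:
  deltas: "1 0 40 0 0 0 0.8;0 0 45 0 0 0 0.8;0 0 35 0 0 0 0.8;0 0 25 0 0 0 0.8;0 0 10 0 0 0 0.8;0 0 0 0 0 0 0.8;0 0 0 0 0 0 0.8"

```text
time: 15.8
position: [0.6788, -0.0199, 0.1032]
tool_rot: [0.997, 0.074, 0.001, 0.0]
ft_force: [0.6, -0.2, -0.8]
grip_width: 0.0695
grip_force: 0.0
```

send_rows:
  deltas: "0 0 0 0 0 0 0;0 0 0 0 0 0 0;0 0 0 0 0 0 0;0 0 0 0 0 0 0;0 0 0 0 0 0 0;0 0 0 0 0 0 0;0 0 0 0 0 0 0"
  newtons: 30

```text
time: 16.68
position: [0.6776, -0.0181, 0.1017]
tool_rot: [0.997, 0.073, -0.0, -0.001]
ft_force: [-0.1, 4.6, 0.9]
grip_width: 0.0218
grip_force: 30.0
```

send_rows:
  deltas: "0 -2 0 0 0 0 0;0 0 -7.7 0 0 0 0;-0.6 0 -7.7 0 0 0 0;-0.8 0 -7.7 0 0 0 0;-1.1 0 -7.7 0 0 0 0;-1.4 0 -7.6 0 0 0 0;-1.6 0 -7.5 0 0 0 0;-2 0 -7.4 0 0 0 0;-2.3 0 -7.4 0 0 0 0;0 0 0 0 0 0 0"

```text
time: 17.92
position: [0.6673, -0.0193, 0.1639]
tool_rot: [0.997, 0.074, -0.0, 0.0]
ft_force: [-1.6, 0.1, -1.9]
grip_width: 0.0215
grip_force: 30.0
```

send_rows:
  deltas: "-2.6 0 -7.3 0 0 0 0;-2.8 0 -7.2 0 0 0 0;-3.2 0 -7 0 0 0 0;-3.4 0 -6.9 0 0 0 0;-3.7 0 -6.8 0 0 0 0;-4 0 -6.6 0 0 0 0;-4.2 0 -6.5 0 0 0 0;-4.5 0 -6.3 0 0 0 0;0 0 0 0 0 0 0;0 0 0 0 0 0 0"

```text
time: 19.18
position: [0.6393, -0.0234, 0.2183]
tool_rot: [0.997, 0.074, -0.0, 0.0]
ft_force: [-2.9, 1.4, 0.1]
grip_width: 0.0211
grip_force: 30.0
```

```bash
cat > ang.py <<'E'
from meas import *
import sys
c=cam('top'); s=cam('scene'); o=robot.get_obs(); print(o['position'],o['ft_force'])
th=np.radians(8.45); X=np.array([np.cos(th),np.sin(th)]);Y=np.array([-X[1],X[0]]);H=np.array([.5720,-.0355])-.085*X
for n,k in (('top',c),('scene',s)):
    W=pts(k);U=(W[...,:2]-H)@X;V=(W[...,:2]-H)@Y;Z=W[...,2]-.05-(.0024 if n=='scene' else 0)
    hsv=cv2.cvtColor(k['image'],cv2.COLOR_RGB2HSV); box=(V<-.06)&(V>-.12)&(U>0)&(U<.16)&(Z>.02)
    red=((hsv[...,0]<6)|(hsv[...,0]>174))&(hsv[...,1]>150)&box
    yel=(hsv[...,0]>20)&(hsv[...,0]<32)&(hsv[...,1]>150)&box
    for nm,m in (('red',red),('yel',yel)):
        if m.any(): 
            A=np.arctan2(Z[m],U[m]); print(n,nm,m.sum(),'ang med',np.median(A),'range',A.min(),A.max(),'r',np.median(np.hypot(U[m],Z[m])),'V',np.median(V[m]),'uz',np.median(U[m]),np.median(Z[m]))
    # panel surface angle
    m=(abs(V)<.073)&(U>0)&(U<.17)&(np.hypot(U,Z)<.165)&(Z>.0)&(abs(V)>.061)
    if m.sum()>20:
        p=np.polyfit(U[m],Z[m],1); r=Z[m]-np.polyval(p,U[m]); g=abs(r)<.006; p=np.polyfit(U[m][g],Z[m][g],1); print(n,'panel angle',np.arctan(p[0]),g.sum(),'offset',p[1])
tag=sys.argv[1]
cv2.imwrite('pics/'+tag+'.png',np.hstack([cv2.resize(k['image'][a:a+60,b:b+50,::-1],None,fx=8,fy=8,interpolation=2) for k,a,b in ((s,160,310),(c,165,320))]))
E
python3 ang.py a1
```

```text
[ 0.63949331 -0.02343234  0.2180597 ] [-2.91835817  0.5389939   1.16341692]
top red 16 ang med 0.7904496792363175 range 0.7734159930339102 0.8092280613527008 r 0.1295408920343632 V -0.08691361092800076 uz 0.08987828637879654 0.09236108748937583
top yel 14 ang med 0.6412237208162255 range 0.5971804974188283 0.6659821925287183 r 0.1120601678985804 V -0.07876138349668178 uz 0.09064918870297389 0.06773681584980012
top panel angle 0.6365681861892223 221 offset 0.0034531175510171554
scene red 5 ang med 0.7798535886341681 range 0.7506697506800395 0.8285122841655121 r 0.1271162548926712 V -0.08998578004289563 uz 0.09038175445527513 0.09142149532097438
scene yel 10 ang med 0.6598193987988423 range 0.6250255020786137 1.019499211463851 r 0.11088122334226723 V -0.08179183353230807 uz 0.08712432743491666 0.06840732088271162
scene panel angle 0.6307700062485578 239 offset 0.006543586274641712
```

View pics/a1.png

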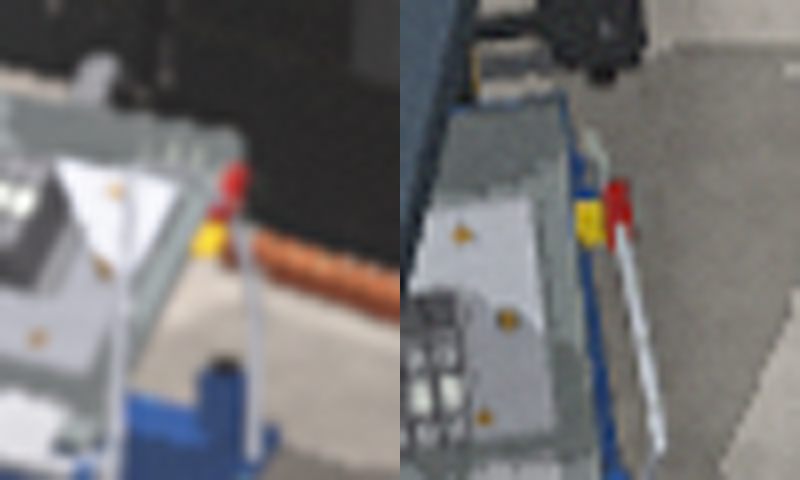

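The panel stands at about 0.64 and the clip at about 0.78–0.79. In the top crop the yellow pointer is at (590,222) and the red clip at (618,212). I'll move on to 0.78 and compare again.

send_rows:
  deltas: "-2.8 0 -3.5 0 0 0 0;-2.8 0 -3.5 0 0 0 0;-2.8 0 -3.5 0 0 0 0;-3.1 0 -3.3 0 0 0 0;-3.1 0 -3.3 0 0 0 0;-3.1 0 -3.3 0 0 0 0;0 0 0 0 0 0 0;0 0 0 0 0 0 0"

```text
time: 20.27
position: [0.6222, -0.026, 0.2384]
tool_rot: [0.997, 0.073, -0.0, 0.0]
ft_force: [0.2, 1.3, -0.8]
grip_width: 0.0219
grip_force: 30.0
```

```bash
python3 ang.py a2
```

```text
[ 0.62217815 -0.02599749  0.23839466] [ 0.15697303  0.35864381 -0.2861029 ]
top red 16 ang med 0.7956611589210515 range 0.771329567694374 0.8099955842843776 r 0.12921981581342834 V -0.08679889409900018 uz 0.08979678303842493 0.09140456829312278
top yel 14 ang med 0.7696450416330045 range 0.7426430393059071 0.7885153870387291 r 0.11342520329632491 V -0.07958015657203643 uz 0.08187457995122543 0.07851407985831814
top panel angle 0.7641937546877777 201 offset 0.004236193116495462
scene red 5 ang med 0.8197240865271957 range 0.8105738906999245 0.8500677005356658 r 0.12503781754274298 V -0.0927933530463761 uz 0.08493214660432755 0.09157871978497564
scene yel 13 ang med 0.788920113444651 range 0.7404239672726681 1.1517453740401604 r 0.11507372291745518 V -0.07894657083384878 uz 0.08235020113000652 0.0808210299799714
scene panel angle 0.7582166754459225 221 offset 0.007490414986684318
```

View pics/a2.png

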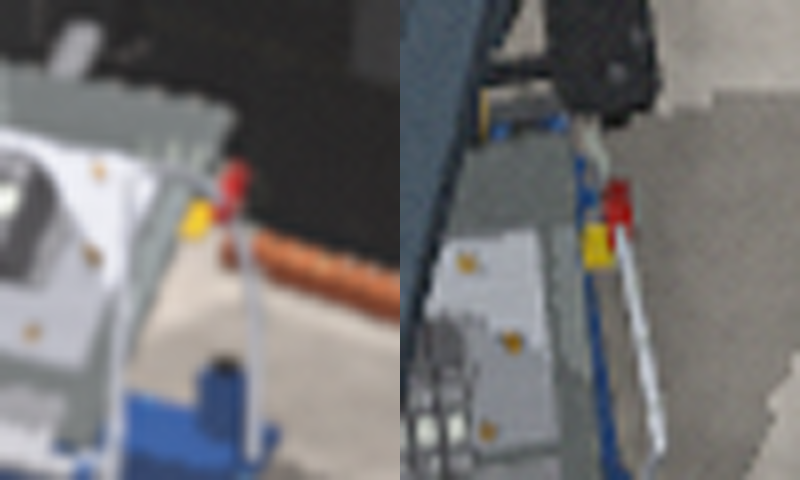

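send_rows:
  deltas: "-1.5 0 -1.5 0 0 0 0;-1.5 0 -1.5 0 0 0 0;0 0 0 0 0 0 0;0 0 0 0 0 0 0"

```text
time: 20.88
position: [0.6201, -0.0263, 0.2404]
tool_rot: [0.997, 0.073, 0.001, -0.0]
ft_force: [5.4, 3.5, -5.8]
grip_width: 0.0216
grip_force: 30.0
```

```bash
python3 ang.py a3
```

```text
[ 0.62008498 -0.02631456  0.24041526] [ 4.82832774  2.36774267 -5.41207778]
top red 15 ang med 0.7970677462015315 range 0.7752042223405713 0.8088438972177333 r 0.12844724005409708 V -0.08765047951792379 uz 0.09037732751779431 0.09187270684181538
top yel 14 ang med 0.7839487593266627 range 0.7602847935456912 0.8096437109345785 r 0.11213852201289284 V -0.07890287109456007 uz 0.07898257495757541 0.07874517036828829
top panel angle 0.7883890525574726 203 offset 0.003374493166241255
scene red 3 ang med 0.7997141406625506 range 0.752942754618228 0.8316408407588044 r 0.12860550455217523 V -0.09015402869346642 uz 0.0901433587875019 0.0897186329269902
scene yel 12 ang med 0.8058423584741288 range 0.7593183795528131 1.1182248083567947 r 0.11272854878299418 V -0.0788581775824265 uz 0.08048428247031354 0.08136407865208299
scene panel angle 0.7792955083669428 218 offset 0.006746643535954703
```

send_rows:
  deltas: "0 0 0 0 0 0 0.4;0 0 0 0 0 0 0.7;0 0 0 0 0 0 0.8;0 0 0 0 0 0 0.8;0 0 -5 0 0 0 0.8;0 0 -15 0 0 0 0.8;0 0 -30 0 0 0 0.8;0 0 -40 0 0 0 0.8;0 0 -40 0 0 0 0.8;0 0 0 0 0 0 0.8"

```text
time: 22.22
position: [0.6211, -0.0267, 0.3761]
tool_rot: [0.997, 0.074, 0.005, 0.002]
ft_force: [0.5, -0.0, -0.5]
grip_width: 0.0696
grip_force: 0.0
```

```bash
python3 ang.py a4; python3 - <<'E'
from h import *
s=cam('scene'); cv2.imwrite('pics/f.png',cv2.resize(s['image'][150:240,265:365,::-1],None,fx=6,fy=6,interpolation=2))
E
```

```text
[ 0.61915774 -0.0263355   0.3715545 ] [-0.26230365 -0.49707094 -0.35404179]
top red 14 ang med 0.7931853517445311 range 0.7696237748660731 0.8237583452420993 r 0.12812270420468563 V -0.08678785103168733 uz 0.09019297808266658 0.09004918736681301
top yel 14 ang med 0.7905454094052293 range 0.7740626531849009 0.8063847846431045 r 0.11168573367806534 V -0.07896310501038312 uz 0.07967112404265818 0.07838347086381593
top panel angle 0.7836728816089021 230 offset 0.0035911655188976964
scene red 2 ang med 0.8189797286014191 range 0.7974506882864906 0.8405087689163475 r 0.12680191796341034 V -0.09200990748144544 uz 0.08657212462110275 0.09260962406063046
scene yel 9 ang med 0.7936396786858038 range 0.7490780753689372 0.8338607277847273 r 0.1094808934734236 V -0.07972265101163614 uz 0.07660276994240889 0.07888308381904227
scene panel angle 0.7764492616856331 229 offset 0.007288392664222169
```

View pics/f.png

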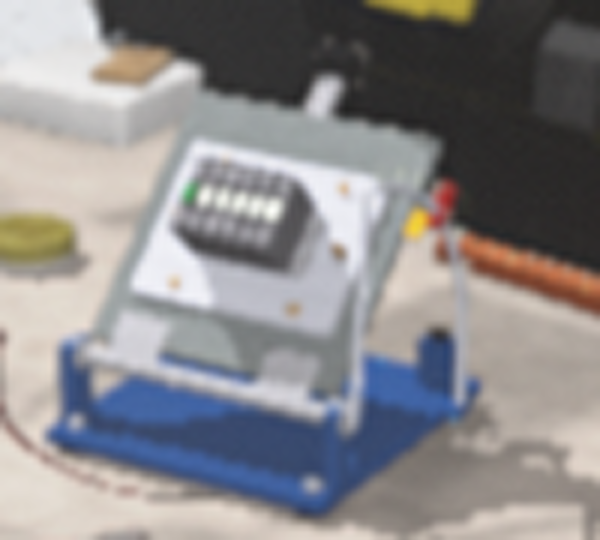

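The panel stays folded up, the pointer (417,222) is level with the red clip (440,205), and the plate lies flat on the panel. I'm handing in.

```bash
python3 -c "
from rig import robot
print(robot.hand_in())"
```

```text
the job is handed in; nothing more can be done
None
```

The backplate rests flush on both pins, the panel is folded up and stays put with its pointer at the red clip (about 0.78–0.79 rad by camera, agreeing to about 0.01–0.02 rad), and the job is handed in with the robot touching nothing; no verdict came back.

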